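Seat the six-sided test block in the floating sloped nest and clamp it

TASK

Load the sloping specimen holder: put the six-sided test block fully home, flat on the floor of the matching six-sided nest, pressing only gently and feeling for the nest, which floats from side to side. With the block home, swing the clamp bar down until it rests on the block and let go. Leave the round block, the square block and the wrench where they lie.

Things in the scene. Friction and masses are not known exactly. Their poses are not given: they have to be found in the camera images.
- hex_block: The six-sided aluminium test block: regular hexagonal prism 62 mm across flats, 71.6 mm across corners, 40 mm high, about 0.36 kg, upright on the table; its foot has a 4 mm chamfer all round to enter the nest. Origin: centre of its underside; z up. Two corners lie along its own +x and -x, two flats face its +y and -y (flats every 60 degrees).
- bed: Flat grey bed, 190 x 190 mm, of the fixed white holder, sloping 30 degrees, lower on the robot's side. Origin: centre of its top face, 75 mm above the table; x points up the slope away from the robot, y level across, z square out of the slope. Guide rails 10 mm high at x = +-58 mm; hinge cheeks of the clamp 66 mm high at x 65 to 87, y within 24 mm.
- nest_mid (a point): Point fixed on the bed (its axes as the bed's), 18 mm over the bed's centre: mid-travel of the sliding nest, level with its collar's top. The nest: plate 106 x 100 mm, its top 6 mm over the bed, with a dark six-sided collar: cavity 63.5 mm across flats, 12 mm deep (floor = plate), walls 11 mm, corners towards +x and -x, flats towards +y and -y.
- nest_end (a point): Fixed point like nest_mid but 9 mm towards +y: one end of the nest's travel (the other is 9 mm towards -y). The cavity's centre starts anywhere between these ends, always at x = 0 of the bed; its offset in y is not measured and must be felt or seen. The nest takes about 4 N to push along y. A seated block's underside is 6 mm and its top 46 mm over the bed.
- clamp (a joint): Angle of the clamp bar about its hinge at the bed's upper edge: 0 is parallel to the bed, resting on a seated block; it grows as the bar swings up and back, to 1.9 at most. Starts open at 1.65 to 1.85 and stays where it is left (about 3 N at the end moves it).
- clamp_grip (a point): Point near the free end of the clamp bar at which to take or push it, 124 mm from the hinge, on the mid-line. The steel bar is 18 mm wide (along the bed's y) and 14 mm thick and runs 14 mm past this point. Axes as the bed's when the clamp is at 0; x then points from the free end to the hinge, and z out of the bar's upper side.
- clamp_hinge (a point): Centre of the clamp's hinge axis, which runs along the bed's y: at x = 72, y = 0, z = 53 mm of the bed.
- disc_block: Bystander: round aluminium test block, 66 mm diameter, 40 mm high. Origin: centre of its underside.
- square_block: Bystander: square aluminium test block, 60 x 60 mm, 40 mm high. Origin: centre of its underside.
- wrench: Bystander: steel wrench, 170 mm long, lying flat along its own x. Origin under its middle.
There are look-alikes about, which are no part of the job. What is shaped like the hex_block but purple or yellow is not meant.

How it is judged:
On the way:
1. the six-sided block is fully home in the nest while the clamp bar is still up (z of hex_block in the frame of bed between 0.003 and 0.0085 m and x of hex_block in the frame of bed between -0.004 and 0.004 m and y of hex_block in the frame of bed between -0.013 and 0.013 m and angle between the z axis of hex_block and the z axis of bed, either way round below 0.06 rad and value of joint clamp above 0.8 rad), for 0.2 s.
At the end, for the whole second after the job is handed in: The six-sided block sits in the nest: its underside 3 to 8.5 mm above the bed (6 is fully home), within 4 mm of the bed's centre up and down the slope and 13 mm across it, square to the bed within 0.06 rad, at rest; the clamp bar is down at less than 0.05 rad (z of hex_block in the frame of bed between 0.003 and 0.0085 m and x of hex_block in the frame of bed between -0.004 and 0.004 m and y of hex_block in the frame of bed between -0.013 and 0.013 m and angle between the z axis of hex_block and the z axis of bed, either way round below 0.06 rad and value of joint clamp below 0.05 rad and linear speed of hex_block below 0.02 m/s); the robot touches nothing.
It fails at once if the six-sided block is pressed on the holder or its clamp with more than 150 N, all contacts added up (contact force between hex_block and holder above 150 N).
It fails at once if the round block is shifted more than 25 mm (distance of disc_block from where it was at the start of the episode above 0.025 m).
It fails at once if the square block is shifted more than 25 mm (distance of square_block from where it was at the start of the episode above 0.025 m).
It fails at once if the wrench is shifted more than 25 mm (distance of wrench from where it was at the start of the episode above 0.025 m).
It also fails if it takes over 67 s, if anything falls off the work surface, if the arm or the gripper's body presses on something with over 40 N, if the wrist force passes 120 N, or if a joint passes its speed limit or range.

ROBOT

A 6-joint arm with a two-finger parallel gripper is mounted at the origin on the work surface. World frame = base frame: x ahead of the robot, y to its left, z up, the work surface at z = 0. Lengths are in m, angles in rad, forces in N, time in s.
With the tool pointing down it reaches from about 0.4 to 0.925 m from the base axis. Payload 3.4 kg.
Tool frame: the origin (TCP) lies on the centre line of the jaws, within the pads' length; the fingertips stand 22 mm ahead of it and the grasp point (between the pads) lies 3 mm ahead of it; z points along the fingers, y is the line along which they close (so a half turn about z gives the same grasp; the last joint's range is limited). The gripper opens to 85 mm and grips with 20 to 120 N. Pads are 22 mm wide; open, the fingers measure 114 mm over their backs; the gripper's body (76 mm by 85 mm) begins 54 mm behind the grasp point. The pads swing forward as they close: fully open they stand 13 mm farther back than shut.
Start: joints at [1.208, 0.307, 1.506, -0, 1.328, -0.073], TCP at [0.164, 0.551, 0.253] pointing down, gripper open.
Joint ranges: [-3.12, 3.12], [-1.05, 2.28], [0.14, 2.33], [-1.42, 4.57], [0.1, 2.73], [-2.68, 2.68]. Speed limits (rad/s): [2.57, 2.57, 3.14, 3.14, 3.14, 3.14].

INTERFACE

Orientations are given as a unit quaternion [x, y, z, w].
In Python, from workcell import env, viewer gives the robot as it stands. The module is installed in compiled form; this text tells all that it offers.
- The arm moves only by the shell command python3 -m pendant 'ROWS' [FORCE]. ROWS is text: rows parted by semicolons, each of 7 numbers parted by spaces: the shift along the world's x, y, z as a fraction of full scale, then the turn, a rotation vector about the world's x, y, z as a fraction of full scale, then the opening, from 0 (shut) to 1 (fully open). In form: tx ty tz wx wy wz claw; .... A call has 1 to 20 rows; each row shifts and turns the commanded pose from where the row before left it; what a row does not reach is not made up. Full scale, the value 1, is 100 cm for a shift and 60 degrees for a turn. A row lasts 1/8 s, in which the tool goes at most 62.5 mm and 10.7 degrees, less where a joint would pass 70% of its speed; a pose out of reach is approached as far as the arm can. A call with a number of a shift or a turn outside -1 to 1 is refused whole. A call with a gripper value outside its range is refused whole. The fingers move at their own pace and stop on an object; FORCE is the grip in N (left out, the last holds). Time passes only in rows, so rows that do not move let the fingers close. It gives the time, the measured TCP pose, the force, the opening and the grip force at its end, in the units of the state.
- env.state(): the state, without advancing time (a new reading comes with each control period).
- viewer.capture(name): name is "side" or "top"; returns a dict with "frame" (400x640x3 uint8, red, green, blue), "intrinsics" (3x3 intrinsics, pixels), "R" (3x3) and "t" (3): a world point X has camera coordinates R X + t. Camera axes: x right, y down, z forward; pixel columns grow to the right and rows downward; lengths in m; the calibration is good to about 2 mm. A picture is of the moment at which its call begins. There is no depth.
- env.finish_job(): hands the job in; it is judged then, once.
The state is a dict: "clock": time; "q": joint angles; "joint_velocities": joint speeds; "tau": joint torques, N m; "tcp_pos": TCP position; "ee_rot": TCP orientation; "ft_force": force on the tool from outside, world axes, zero at the start; "torque": the same for the moment, N m; "gripper_width": opening from 0.0 (shut) to 1.0 (fully open); "grip_force": force on a finger pad.
Only numpy, scipy, OpenCV 4.12 (cv2) and the standard library are available. Lean on these libraries where they do the work, as an engineer would, in place of code of your own. Each camera call takes 0.05 s, during which the arm holds its last target. There are 200 camera calls.

## Working session

There is one attempt and no reset: what is moved stays moved. The work goes in short steps, Python scripts to look and compute and a shell command to move; the robot and the scene stay as the last step left them, time stands still between calls to the robot, and variables do not carry over. Pictures are saved under pics/ and viewed, at most 13 in all, crops included, and the job is handed in when it is done.

```bash
mkdir -p pics; python3 - <<'E'
from workcell import env, viewer
import cv2, json, numpy as np
s=env.state(); print({k:np.round(v,3).tolist() for k,v in s.items()})
for n in("side","top"):
    c=viewer.capture(n); cv2.imwrite(f"pics/{n}0.png",c["frame"][:,:,::-1])
    np.savez(f"{n}_cal.npz",K=c["intrinsics"],R=c["R"],t=c["t"])
    print(n,np.round(c["intrinsics"],1).tolist(),np.round(c["R"],3).tolist(),np.round(-np.array(c["R"]).T@c["t"],3))
E
```

```text
{'clock': 0.0, 'q': [1.208, 0.308, 1.508, -0.0, 1.328, -0.073], 'joint_velocities': [0.001, 0.001, -0.001, 0.001, 0.001, 0.002], 'tau': [0.002, -45.754, -25.193, 0.0, 0.013, 0.0], 'tcp_pos': [0.164, 0.55, 0.252], 'ee_rot': [0.144, 0.99, -0.001, -0.0], 'ft_force': [-0.646, -0.272, -0.373], 'torque': [-0.044, 0.009, 0.046], 'grip_force': 0.0, 'gripper_width': 1.002}
side [[364.9, 0.0, 316.9], [0.0, 364.9, 199.9], [0.0, 0.0, 1.0]] [[0.839, -0.544, -0.021], [-0.382, -0.562, -0.733], [0.387, 0.623, -0.68]] [ 0.326 -0.566  0.632]
top [[482.3, 0.0, 318.3], [0.0, 482.3, 203.3], [0.0, 0.0, 1.0]] [[0.011, -1.0, -0.009], [-0.998, -0.01, -0.066], [0.066, 0.009, -0.998]] [ 0.531 -0.094  1.115]
```

View pics/side0.png

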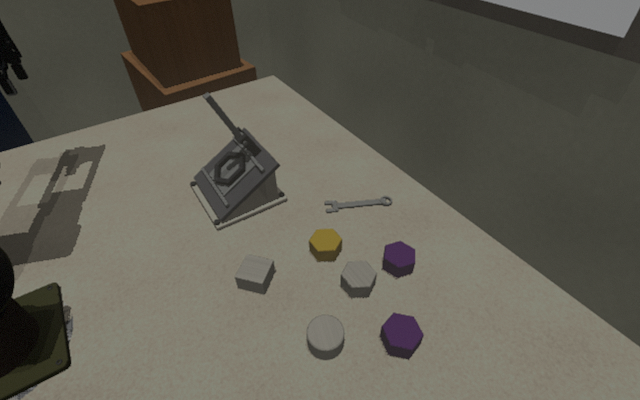

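View pics/top0.png

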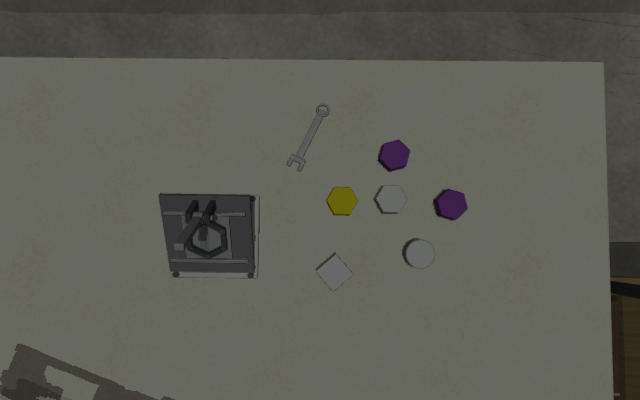

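The side view shows the holder near (238,180), with the white hex at (358,278) between yellow (325,243) and purple (400,258 and 402,333). The top view shows the white hex at (391,199), disc (420,254), square (334,271), wrench (310,137), and the holder centred near (208,236) with its bar at (190,230).

```bash
cat > h.py <<'E'
import numpy as np, cv2
cal={n:np.load(f"{n}_cal.npz") for n in("side","top")}
def ray(n,uv):
    c=cal[n]; d=c["R"].T@np.linalg.solve(c["K"],[*uv,1.]); return -c["R"].T@c["t"],d
def plane(n,uv,z):
    o,d=ray(n,uv); return o+d*(z-o[2])/d[2]
def proj(n,X):
    c=cal[n]; p=c["K"]@(c["R"]@np.asarray(X,float)+c["t"]); return p[:2]/p[2]
def tri(a,b):
    A=[];y=[]
    for n,uv in(("side",a),("top",b)):
        o,d=ray(n,uv);d/=np.linalg.norm(d);P=np.eye(3)-np.outer(d,d);A.append(P);y.append(P@o)
    return np.linalg.lstsq(np.vstack(A),np.hstack(y),rcond=None)[0]
E
python3 - <<'E'
from h import *
im=cv2.imread("pics/top0.png"); hsv=cv2.cvtColor(im,cv2.COLOR_BGR2HSV)
print("table",hsv[300:303,500],"hex",hsv[197:203:2,391],"sq",hsv[271,334],"disc",hsv[254,420])
sd=cv2.imread("pics/side0.png")
a=cv2.resize(im[185:290,150:270],None,fx=4.5,fy=4.5,interpolation=cv2.INTER_CUBIC)
cv2.imwrite("pics/topc.png",np.clip(a.astype(float)*2,0,255).astype(np.uint8))
b=cv2.resize(sd[85:235,180:300],None,fx=4,fy=4,interpolation=cv2.INTER_CUBIC)
cv2.imwrite("pics/sidec.png",np.clip(b.astype(float)*1.6,0,255).astype(np.uint8))
E
```

```text
table [[ 36  24 105]
 [ 37  22 106]
 [ 35  27 105]] hex [[ 45  10 106]
 [ 50   7 105]
 [ 40  15 105]] sq [100   7 106] disc [ 60   7 105]
```

View pics/topc.png

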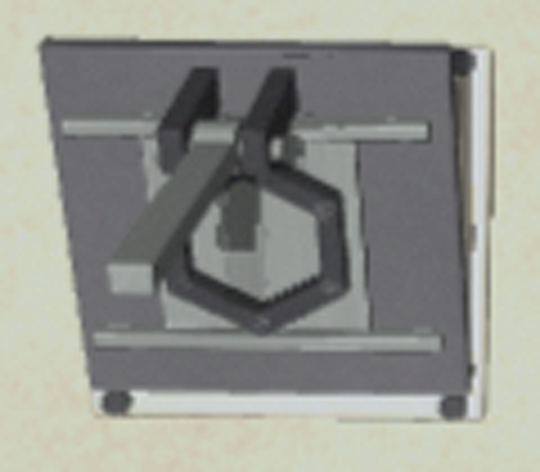

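View pics/sidec.png

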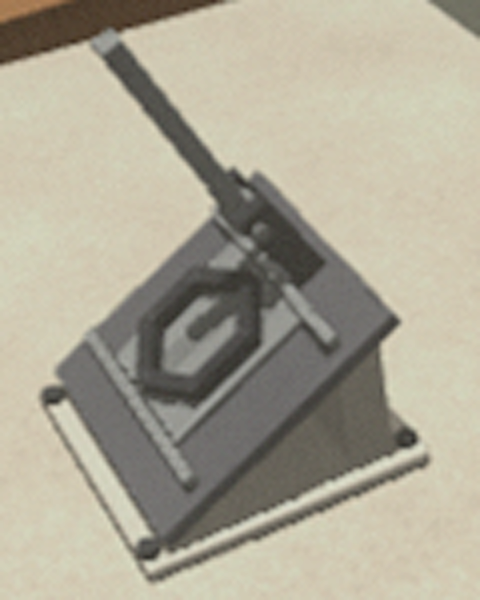

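The crops show the bed corners in the top crop at (45,41), (449,47), (91,388) and (468,391), and in the side crop at (57,375), (163,540), (398,322) and (258,175). The collar's lower outer corner is at top crop (263,331), its right outer corners at (343,195) and (349,288), and the bar end at top crop (133,278) and side crop (107,42).

```bash
python3 - <<'E'
from h import *
from workcell import viewer
T=lambda x,y:((x+.5)/4.5+149.5,(y+.5)/4.5+184.5); S=lambda x,y:((x+.5)/4+179.5,(y+.5)/4+84.5)
tc=dict(UL=T(45,41),UR=T(449,47),LL=T(91,388),LR=T(468,391)); sc=dict(UL=S(258,175),UR=S(398,322),LL=S(57,375),LR=S(163,540))
C={}
for k in tc:
    z=.1225 if k[0]=='U' else .0275
    X=tri(sc[k],tc[k]); C[k]=plane("top",tc[k],z); print(k,X.round(4),C[k].round(4),plane("side",sc[k],z).round(4))
t3={k:tri(sc[k],tc[k]) for k in tc}
o=np.mean(list(t3.values()),0); print("bed origin",o, np.mean(list(C.values()),0))
ly=(t3['UL']+t3['LL']-t3['UR']-t3['LR']); yaw=np.arctan2(-ly[0],ly[1]); up=t3['UL']+t3['UR']-t3['LL']-t3['LR']
print("yaw from y",yaw,"from x",np.arctan2(up[1],up[0]), "size",np.linalg.norm(ly)/2,np.linalg.norm(up)/2)
o[2]=.075
def bed(yaw):
    c,s=np.cos(yaw),np.sin(yaw);Rz=np.array([[c,-s,0],[s,c,0],[0,0,1]])
    a=np.pi/6;return Rz@np.array([[np.cos(a),0,-np.sin(a)],[0,1,0],[np.sin(a),0,np.cos(a)]])
for y in (yaw,np.arctan2(up[1],up[0])):
    B=bed(y); print("bed R yaw",y)
    for nm,(px,n,e) in dict(bot=(T(263,331),"top",(-49.4,0)),ru=(T(343,195),"top",(24.7,-42.75)),rl=(T(349,288),"top",(-24.7,-42.75)),ibot=(T(262,305),"top",(-36.7,0))).items():
        p,d=ray(n,px); pb=B.T@(p-o);db=B.T@d; q=pb+db*(.018-pb[2])/db[2]; print(nm,(q*1000).round(1),"expect",e)
tip=tri(S(107,42),T(133,278)); print("bar tip",tip,(B.T@(tip-o)*1000).round(1))
im=np.mean([viewer.capture("top")["frame"][:,:,::-1] for _ in range(6)],0).astype(np.float32)
cv2.imwrite("pics/topavg.png",im)
sat=im[:,:,2]-im[:,:,0]; print("sat table",sat[300,500],"hex",sat[199,391])
m=(cv2.GaussianBlur(sat,(3,3),.7)<(np.median(sat[290:330,450:550])+sat[195:204,386:396].mean())/2).astype(np.uint8)
cs,_=cv2.findContours(m[150:300,310:480],cv2.RETR_EXTERNAL,cv2.CHAIN_APPROX_NONE)
for c in cs:
    if cv2.contourArea(c)>300:
        c=c+[310,150]; M=cv2.moments(c); u=(M['m10']/M['m00'],M['m01']/M['m00'])
        print(np.round(u,1),M['m00'],plane("top",u,.04).round(4))
        w=np.array([plane("top",p[0],.04)[:2] for p in c]); g=w-plane("top",u,.04)[:2]
        r=np.hypot(*g.T);a=np.arctan2(g[:,1],g[:,0]); h=np.sum(r**4*np.exp(6j*a)); print(" corner angle deg",np.degrees(np.angle(h))/6, "r",r.min(),r.max())
v=cv2.resize(np.clip(im[130:300,280:490]*2,0,255).astype(np.uint8),None,fx=3.5,fy=3.5,interpolation=cv2.INTER_CUBIC)
cv2.imwrite("pics/hexc.png",v); cv2.imwrite("pics/mask.png",m*255)
E
```

```text
UL [0.612  0.2462 0.1188] [0.6128 0.2444 0.1225] [0.6088 0.2408 0.1225]
UR [0.6131 0.0594 0.1139] [0.6119 0.0582 0.1225] [0.6088 0.0488 0.1225]
LL [0.4481 0.2497 0.0212] [0.4472 0.2481 0.0275] [0.448  0.2406 0.0275]
LR [0.4484 0.0598 0.0258] [0.4479 0.0598 0.0275] [0.4486 0.0579 0.0275]
bed origin [0.53037922 0.15375112 0.06992963] [0.52997986 0.15264126 0.075     ]
yaw from y 0.00387609381330882 from x -0.012097752027595145 size 0.18831746352324172 0.18870742839343463
bed R yaw 0.00387609381330882
bot [-49.6   0.3  18. ] expect (-49.4, 0)
ru [ 25.6 -44.6  18. ] expect (24.7, -42.75)
rl [-25.  -43.2  18. ] expect (-24.7, -42.75)
ibot [-34.9  -0.7  18. ] expect (-36.7, 0)
bed R yaw -0.012097752027595145
bot [-49.6  -0.5  18. ] expect (-49.4, 0)
ru [ 26.5 -44.4  18. ] expect (24.7, -42.75)
rl [-24.2 -43.8  18. ] expect (-24.7, -42.75)
ibot [-34.9  -1.3  18. ] expect (-36.7, 0)
bar tip [0.50948378 0.15312562 0.28178858] [ 85.3  -0.9 189.5]
sat table 6.833336 hex 1.1666641
[333.7 272.1] 708.5 [ 0.4497 -0.1194  0.04  ]
 corner angle deg -6.391928811389824 r 0.028668847221613742 0.040592621198537
[418.8 253.4] 723.0 [ 0.493  -0.3073  0.04  ]
 corner angle deg -29.161817947333294 r 0.02983978148303767 0.041980881758858175
[450.4 204.1] 793.0 [ 0.6032 -0.378   0.04  ]
 corner angle deg 14.44072303226036 r 0.03145750676871064 0.041793870247769774
[390.3 198.4] 676.5 [ 0.6145 -0.2443  0.04  ]
 corner angle deg 22.407726654033883 r 0.029551759398084236 0.04142439431857098
[393.7 159. ] 531.5 [ 0.7033 -0.2518  0.04  ]
 corner angle deg -2.6338669281464147 r 0.020315134845395832 0.042013044548304165[ WARN:0@4.625] global loadsave.cpp:1063 imwrite_ Unsupported depth image for selected encoder is fallbacked to CV_8U.
```

View pics/hexc.png

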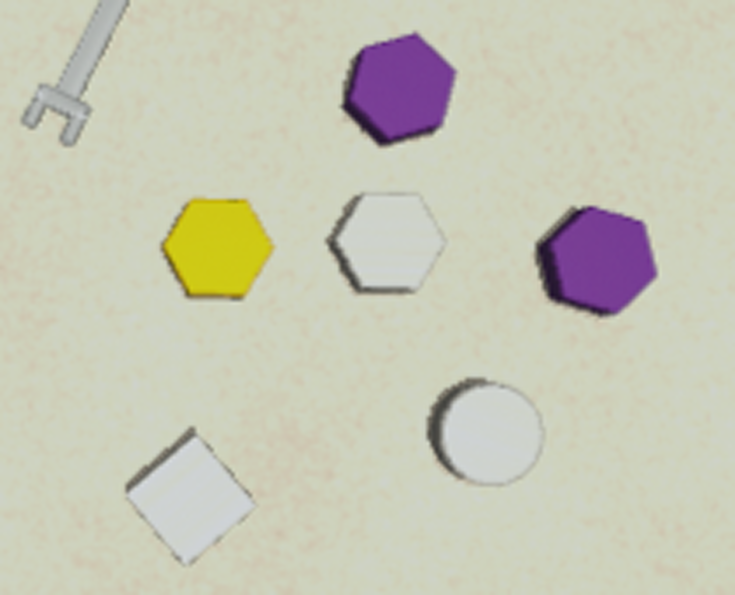

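The crop shows the white hex top face with its centre at crop (391,243) and corners at (336,243) and (446,243), so its corners lie along world ±y. The mask picked up the shaded side, so I'll refine using brightness.

```bash
python3 - <<'E'
from h import *
im=cv2.imread("pics/topavg.png").astype(np.float32)
big=cv2.resize(im[170:230,360:425],None,fx=8,fy=8,interpolation=cv2.INTER_CUBIC)
sat=big[:,:,2]-big[:,:,0]; V=big[:,:,1]
m=((cv2.GaussianBlur(sat,(9,9),3)<4.2)&(V>85)).astype(np.uint8)
m=cv2.morphologyEx(m,cv2.MORPH_OPEN,np.ones((9,9)))
c=max(cv2.findContours(m,0,1)[0],key=cv2.contourArea); c=cv2.convexHull(c)
p=cv2.approxPolyDP(c,12,True)[:,0]; f=lambda q:((q[0]+.5)/8-.5+360,(q[1]+.5)/8-.5+170)
W=np.array([plane("top",f(q),.04)[:2] for q in p]);print(W.round(4))
M=cv2.moments(c);print("centre",plane("top",f((M['m10']/M['m00'],M['m01']/M['m00'])),.04), "verts mean",W.mean(0))
E=np.roll(W,-1,0)-W;print("edges mm",np.hypot(*E.T)*1000,"dir mod60",np.degrees(np.arctan2(E[:,1],E[:,0]))%60)
print("edge-on side pred centre", proj("side",[*W.mean(0),.04]))
E
```

```text
[[ 0.6439 -0.2292]
 [ 0.6431 -0.2635]
 [ 0.6125 -0.2797]
 [ 0.5849 -0.2632]
 [ 0.5857 -0.2287]
 [ 0.6165 -0.2128]]
centre [ 0.61426751 -0.24625938  0.04      ] verts mean [ 0.61443464 -0.2461825 ]
edges mm [34.3494112  34.6579888  32.07098834 34.50462682 34.73782264 31.90856104] dir mod60 [28.69991175 27.77421624 29.16769066 28.7482516  27.34288581 29.07472488]
edge-on side pred centre [357.78351865 273.60967514]
```

```bash
python3 -m pendant '0 0 0.04 0 0 0 1; 0.04 -0.045 0.03 0 0 0 1; 0.04 -0.045 0.03 0 0 0 1;0.03 -0.05 0 0 0 0 1;0.02 -0.05 0 0 0 0 1;0.02 -0.055 0 0 0 0 1;0.02 -0.055 0 0 0 0 1;0.02 -0.055 0 0 0 0 1;0.02 -0.055 0 0 0 0 1;0.03 -0.05 0 0 0 0 1;0.03 -0.05 0 0 0 0 1;0.03 -0.05 0 0 0 0 1;0.03 -0.05 0 0 0 -0.1 1;0.03 -0.04 0 0 0 -0.12 1;0.03 -0.05 0 0 0 0 1; 0 0 0 0 0 0 1'
```

```text
clock: 2.4
tcp_pos: [0.5506, -0.1463, 0.348]
ee_rot: [0.259, 0.966, -0.001, 0.0]
ft_force: [-0.6, 0.6, 0.7]
gripper_width: 1.003
grip_force: 0.0
```

```bash
python3 -m pendant '0.0318 -0.05 -0.03 0 0 -0.025 1; 0.0318 -0.05 -0.04 0 0 0 1;0 0 -0.06 0 0 0 1;0 0 -0.06 0 0 0 1;0 0 -0.05 0 0 0 1;0 0 -0.04 0 0 0 1;0 0 -0.02 0 0 0 1;0 0 -0.011 0 0 0 1;0 0 0 0 0 0 1;0 0 0 0 0 0 0.6;0 0 0 0 0 0 0.6;0 0 0 0 0 0 0.6;0 0 0 0 0 0 0.6' 40; python3 - <<'E'
from h import *
from workcell import viewer
a=viewer.capture("side")["frame"][:,:,::-1][190:320,280:440]
cv2.imwrite("pics/g1.png",cv2.resize(np.clip(a*1.6,0,255).astype(np.uint8),None,fx=4.5,fy=4.5,interpolation=cv2.INTER_CUBIC))
E
```

```text
clock: 4.03
tcp_pos: [0.6071, -0.234, 0.0468]
ee_rot: [0.27, 0.963, -0.0, 0.001]
ft_force: [-1.8, -0.5, 6.6]
gripper_width: 0.707
grip_force: 44.1
```

View pics/g1.png

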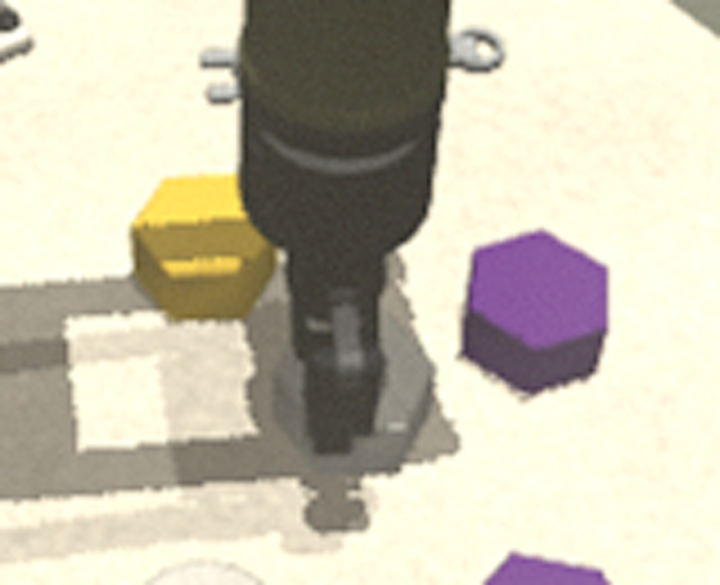

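The side crop shows the fingers on the hex with the tip at crop (335,450). The TCP stopped about 12 mm short sideways because rows were clipped. I'll compute the tip height, then re-grip centred.

```bash
python3 - <<'E'
from h import *
for z in(.0,.01,.02,.03,.04): 
    for r in(.031,.036,.042): print(z,r,((proj("side",[.6071-.52*r,-.234-.85*r,z])-[279.5,189.5])*4.5).round(0),end=' ')
    print()
E
python3 -m pendant '0 0 0 0 0 0 1;0 0 0 0 0 0 1;0 0 0 0 0 0 1;0.0052 -0.0032 0 0 0 0 1;0.0053 -0.0032 0 0 0 0 1;0 0 0 0 0 0 1'
```

```text
0.0 0.031 [325. 479.] 0.0 0.036 [326. 489.] 0.0 0.042 [327. 501.] 
0.01 0.031 [326. 467.] 0.01 0.036 [327. 477.] 0.01 0.042 [328. 489.] 
0.02 0.031 [327. 454.] 0.02 0.036 [328. 464.] 0.02 0.042 [329. 476.] 
0.03 0.031 [328. 440.] 0.03 0.036 [329. 450.] 0.03 0.042 [330. 463.] 
0.04 0.031 [329. 427.] 0.04 0.036 [330. 437.] 0.04 0.042 [331. 449.] 
clock: 4.82
tcp_pos: [0.6178, -0.2403, 0.0448]
ee_rot: [0.27, 0.963, -0.0, 0.0]
ft_force: [0.5, 0.1, 0.1]
gripper_width: 1.001
grip_force: 0.0
```

```bash
python3 -m pendant '0 0 -0.0068 0 0 0 1;0 0 0 0 0 0 1;0 0 0 0 0 0 0.6;0 0 0 0 0 0 0.6;0 0 0 0 0 0 0.6;0 0 0 0 0 0 0.6' 45; python3 -m pendant '0 0 0.02 0 0 0 0.6;0 0 0.04 0 0 0 0.6;0 0 0.04 0 0 0 0.6;0 0 0.04 0 0 0 0.6;0 0 0.04 0 0 0 0.6;0 0 0 0 0 0 0.6'
```

```text
clock: 5.58
tcp_pos: [0.617, -0.2398, 0.0383]
ee_rot: [0.27, 0.963, -0.0, 0.0]
ft_force: [-0.3, -0.5, 1.3]
gripper_width: 0.716
grip_force: 50.5
clock: 6.32
tcp_pos: [0.6188, -0.2405, 0.2215]
ee_rot: [0.27, 0.963, -0.001, 0.004]
ft_force: [1.6, 0.5, -2.8]
gripper_width: 0.715
grip_force: 50.3
```

```bash
python3 -m pendant '-0.015 0.03 0.01 0 0 0.087 0.6;-0.015 0.035 0.01 0 0 0.087 0.6;-0.015 0.035 0.01 0 0 0.087 0.6;-0.015 0.035 0 0 0 0.087 0.6;-0.015 0.035 0 0 0 0.087 0.6;-0.015 0.035 0 0 0 0.087 0.6;-0.015 0.035 0 0 -0.08 0 0.6;-0.015 0.035 0 0 -0.08 0 0.6;-0.015 0.035 0 0 -0.08 0 0.6;-0.014 0.035 0 0 -0.09 0 0.6;0 0.03 0 0 -0.09 0 0.6;0 0.02 0 0 -0.08 0 0.6;0 0 0 0 0 0 0.6;0 0 0 0 0 0 0.6'; python3 - <<'E'
from h import *
from workcell import viewer,env
from scipy.spatial.transform import Rotation as R
s=env.state(); print(np.round(s["tcp_pos"],4),np.round(s["q"],2)); M=R.from_quat(s["ee_rot"]).as_matrix();print(M.round(4))
G=np.array([[0,.866,.5],[1,0,0],[0,.5,-.866]]); G=np.column_stack([[.8660254,0,.5],[0,1,0],[-.5,0,.8660254]])@np.diag([-1,1,-1])
print("turn needed /60deg",(R.from_matrix(G@M.T).as_rotvec()/np.radians(60)).round(4))
print("ft",np.round(s["ft_force"],1))
a=viewer.capture("side")["frame"][:,:,::-1][60:240,130:310]
cv2.imwrite("pics/p1.png",cv2.resize(np.clip(a*1.6,0,255).astype(np.uint8),None,fx=3.3,fy=3.3,interpolation=cv2.INTER_CUBIC))
E
```

```text
clock: 8.07
tcp_pos: [0.467, 0.1548, 0.2467]
ee_rot: [-0.0, 0.966, -0.001, 0.257]
ft_force: [0.7, 0.7, -3.4]
gripper_width: 0.715
grip_force: 50.4
[0.467  0.1548 0.2467] [ 0.36  0.02  2.03 -0.31  0.62 -1.01]
[[-8.679e-01 -6.000e-04  4.968e-01]
 [-1.200e-03  1.000e+00 -1.000e-03]
 [-4.968e-01 -1.400e-03 -8.679e-01]]
turn needed /60deg [ 0.0014 -0.0036 -0.0005]
ft [ 0.7  0.7 -3.4]
```

View pics/p1.png

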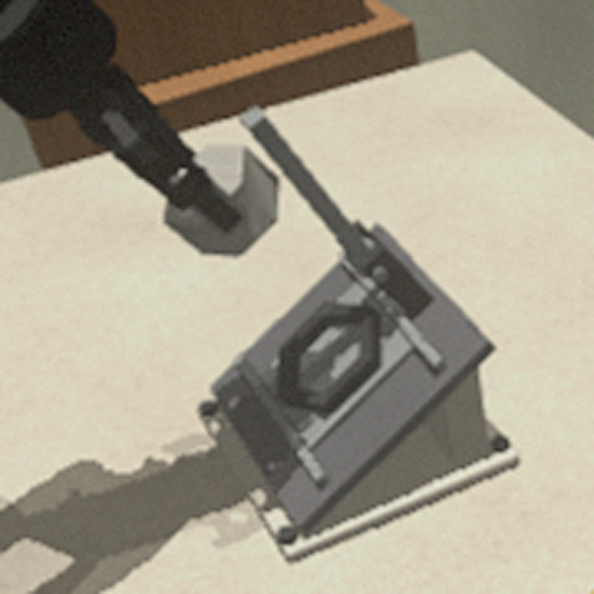

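The block hangs square above and downslope of the collar, with its top at about crop (222,200), the collar near (335,355) and the clear clamp bar at (255,118).

```bash
cat > b.py <<'E'
import numpy as np
from workcell import env
from scipy.spatial.transform import Rotation as R
O=np.array([.530,.153,.075]); B=np.column_stack([[.8660254,0,.5],[0,1,0],[-.5,0,.8660254]])
def show():
    s=env.state(); M=R.from_quat(s["ee_rot"]).as_matrix()
    print("clk",s["clock"],"bed tcp mm",(B.T@(np.array(s["tcp_pos"])-O)*1000).round(1),"F bed",(B.T@np.array(s["ft_force"])).round(1),
     "turn",(R.from_matrix(B@np.diag([-1,1,-1])@M.T).as_rotvec()/np.radians(60)).round(4),"w",s["gripper_width"],"g",s["grip_force"])
if __name__=="__main__": show()
E
python3 -m pendant '0.001 -0.001 -0.022 0 -0.003 0 0.6;0.001 -0.001 -0.023 0 0 0 0.6;0.001 0 -0.023 0 0 0 0.6;0.01 0 -0.0173 0 0 0 0.6;0.01 0 -0.0173 0 0 0 0.6;0.006 0 -0.0104 0 0 0 0.6;0 0 0 0 0 0 0.6;0 0 0 0 0 0 0.6'; python3 b.py
```

```text
clock: 9.12
tcp_pos: [0.4975, 0.1526, 0.1353]
ee_rot: [0.001, 0.965, -0.0, 0.26]
ft_force: [0.2, 0.3, -2.5]
gripper_width: 0.713
grip_force: 50.4
clk 9.125 bed tcp mm [ 2.  -0.4 68.4] F bed [-1.1  0.3 -2.3] turn [0.0002 0.0032 0.0012] w 0.7128848915568783 g 50.36628641188145
```

```bash
python3 -m pendant '-0.0017 0 -0.001 0 0.003 0 0.6;0.002 0 -0.0035 0 0 0 0.6;0.002 0 -0.0035 0 0 0 0.6;0.001 0 -0.0017 0 0 0 0.6;0 0 0 0 0 0 0.6'; python3 b.py;  python3 - <<'E'
from h import *
from workcell import viewer
a=viewer.capture("side")["frame"][:,:,::-1][110:220,180:300]
cv2.imwrite("pics/p2.png",cv2.resize(np.clip(a*1.8,0,255).astype(np.uint8),None,fx=5.4,fy=5.4,interpolation=cv2.INTER_CUBIC))
E
```

```text
clock: 9.75
tcp_pos: [0.5002, 0.1533, 0.1251]
ee_rot: [-0.0, 0.966, -0.0, 0.259]
ft_force: [0.5, 0.5, -1.7]
gripper_width: 0.716
grip_force: 50.5
clk 9.75 bed tcp mm [-0.8  0.3 58.3] F bed [-0.4  0.5 -1.7] turn [ 0.0003 -0.0004 -0.0004] w 0.7157527200983842 g 50.46462742611766
```

View pics/p2.png

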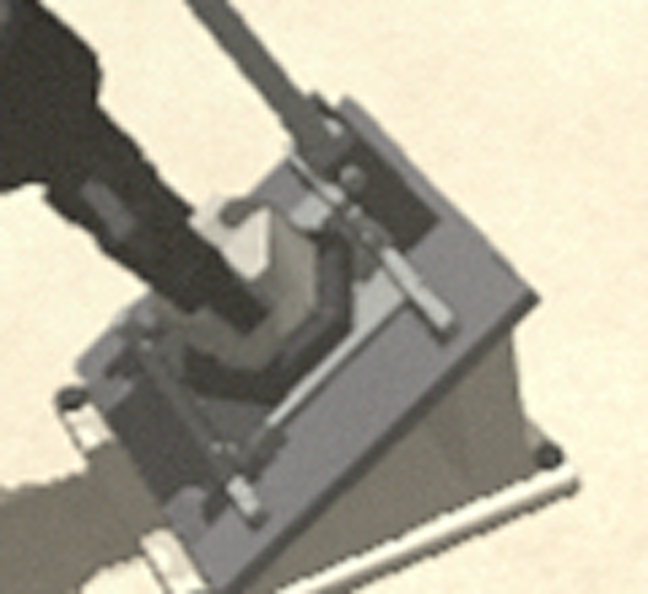

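The block is centred over the collar (near-corner at crop (265,375), collar wall visible evenly at right), with fingertip at (250,325) above the collar. Descending softly.

```bash
python3 -m pendant '0.001 0 -0.0017 0 0 0 0.6;0.001 0 -0.0017 0 0 0 0.6;0 0 0 0 0 0 0.6'; python3 b.py; python3 -m pendant '0.0005 0 -0.0009 0 0 0 0.6;0.0005 0 -0.0009 0 0 0 0.6;0 0 0 0 0 0 0.6'; python3 b.py
```

```text
clock: 10.18
tcp_pos: [0.5015, 0.1535, 0.1219]
ee_rot: [-0.0, 0.966, 0.0, 0.259]
ft_force: [-5.1, 2.2, 0.4]
gripper_width: 0.707
grip_force: 51.2
clk 10.175 bed tcp mm [-1.3  0.5 54.8] F bed [-4.2  2.2  2.9] turn [-0.0003 -0.0002 -0.0008] w 0.7066053834760055 g 51.15595959126949
clock: 10.55
tcp_pos: [0.5015, 0.1537, 0.1207]
ee_rot: [-0.001, 0.966, 0.001, 0.259]
ft_force: [-13.4, 4.4, 11.5]
gripper_width: 0.718
grip_force: 52.7
clk 10.55 bed tcp mm [-1.8  0.7 53.8] F bed [-5.9  4.4 16.7] turn [-0.0007  0.0004 -0.0014] w 0.717920435856763 g 52.72983552888036
```

```bash
python3 -m pendant '-0.0013 0.0015 -0.0008 0 0 0 0.6;0 0 0 0 0 0 0.6'; python3 b.py; python3 -m pendant '0.0005 0 -0.0009 0 0 0 0.6;0.0005 0 -0.0009 0 0 0 0.6;0 0 0 0 0 0 0.6'; python3 b.py
```

```text
clock: 10.8
tcp_pos: [0.5012, 0.1549, 0.1193]
ee_rot: [-0.0, 0.966, 0.0, 0.259]
ft_force: [-7.6, 2.2, 2.9]
gripper_width: 0.714
grip_force: 51.5
clk 10.8 bed tcp mm [-2.8  1.9 52.8] F bed [-5.2  2.2  6.3] turn [ 0.     -0.0003 -0.0008] w 0.71395535107533 g 51.50128534063697
clock: 11.18
tcp_pos: [0.5021, 0.1552, 0.117]
ee_rot: [-0.001, 0.966, 0.0, 0.258]
ft_force: [-4.5, 4.0, -2.7]
gripper_width: 0.713
grip_force: 50.8
clk 11.175 bed tcp mm [-3.1  2.2 50.4] F bed [-5.2  4.  -0. ] turn [-0.0004 -0.0009 -0.0012] w 0.7133948809336255 g 50.793752297759056
```

```bash
python3 -m pendant '-0.0006 0.001 -0.0004 0 0 0 0.6;0.0007 0 -0.0013 0 0 0 0.6;0.0007 0 -0.0013 0 0 0 0.6;0 0 0 0 0 0 0.6'; python3 b.py; python3 -m pendant '0.0005 0 -0.0009 0 0 0 0.6;0.0005 0 -0.0009 0 0 0 0.6;0 0 0 0 0 0 0.6'; python3 b.py
```

```text
clock: 11.68
tcp_pos: [0.5038, 0.1556, 0.1142]
ee_rot: [-0.0, 0.966, -0.0, 0.259]
ft_force: [-0.3, 1.4, -4.5]
gripper_width: 0.72
grip_force: 50.5
clk 11.675 bed tcp mm [-3.1  2.6 47.1] F bed [-2.5  1.4 -3.7] turn [ 0.0004 -0.0004 -0.0002] w 0.7197219445869598 g 50.53123231977224
clock: 12.05
tcp_pos: [0.5047, 0.1557, 0.1127]
ee_rot: [-0.0, 0.966, -0.0, 0.259]
ft_force: [-0.8, 1.6, -3.3]
gripper_width: 0.711
grip_force: 50.6
clk 12.05 bed tcp mm [-3.1  2.7 45.3] F bed [-2.3  1.6 -2.5] turn [ 0.0002 -0.0001 -0.0002] w 0.7106548165939134 g 50.58037027716637
```

Sliding freely; continue to the floor.

```bash
python3 -m pendant '0.0005 0 -0.0009 0 0 0 0.6;0.0005 0 -0.0009 0 0 0 0.6;0 0 0 0 0 0 0.6'; python3 b.py; python3 -m pendant '0.0005 0 -0.0009 0 0 0 0.6;0 0 0 0 0 0 0.6'; python3 b.py
```

```text
clock: 12.42
tcp_pos: [0.505, 0.1557, 0.1121]
ee_rot: [-0.0, 0.966, 0.0, 0.26]
ft_force: [-11.4, 0.6, 12.5]
gripper_width: 0.719
grip_force: 52.7
clk 12.425 bed tcp mm [-3.1  2.7 44.6] F bed [-3.6  0.6 16.5] turn [-0.0002  0.0015 -0.0005] w 0.7185807201529312 g 52.68068751320243
clock: 12.68
tcp_pos: [0.505, 0.1557, 0.1121]
ee_rot: [-0.0, 0.966, 0.0, 0.26]
ft_force: [-17.5, 0.1, 22.8]
gripper_width: 0.712
grip_force: 54.2
clk 12.675 bed tcp mm [-3.1  2.7 44.6] F bed [-3.8  0.1 28.5] turn [-0.0004  0.0026 -0.0006] w 0.7115881577220993 g 54.22866867855191
```

```bash
python3 -m pendant '-0.0008 0 0.0014 0 0 0 0.6;0 0 0 0 0 0 0.8;0 0 0 0 0 0 1;0 0 0 0 0 0 1;0 0 0 0 0 0 1;-0.01 0 0.0173 0 0 0 1;-0.02 0 0.0346 0 0 0 1;-0.02 0 0.0346 0 0 0 1;-0.02 0 0.0346 0 0 0 1;-0.02 0 0.0346 0 0 0 1;0 0 0 0 0 0 1'; python3 b.py; python3 - <<'E'
from h import *
from workcell import viewer
a=viewer.capture("side")["frame"][:,:,::-1][80:220,180:300]
cv2.imwrite("pics/p3.png",cv2.resize(np.clip(a*1.8,0,255).astype(np.uint8),None,fx=4.2,fy=4.2,interpolation=cv2.INTER_CUBIC))
E
```

```text
clock: 14.05
tcp_pos: [0.4158, 0.1564, 0.2702]
ee_rot: [-0.0, 0.965, 0.001, 0.262]
ft_force: [0.6, 0.3, -0.6]
gripper_width: 1.002
grip_force: 0.0
clk 14.05 bed tcp mm [ -1.3   3.4 226.1] F bed [ 0.3  0.3 -0.8] turn [-0.0025  0.0056 -0.0011] w 1.002023910168361 g 0.0
```

View pics/p3.png

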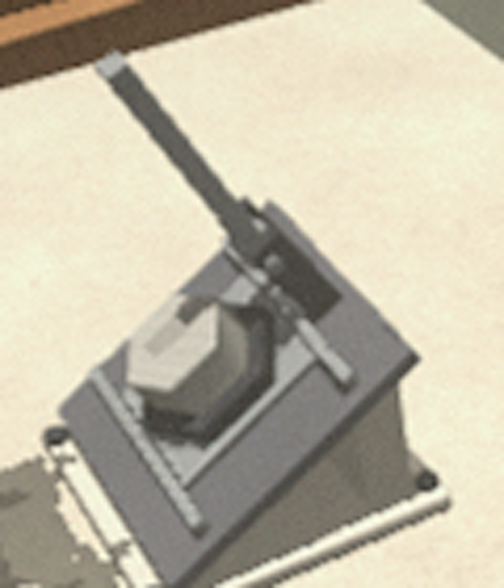

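The picture shows the block seated deep and square in the collar (top face at crop (175,345)), with the bar still up at (112,66). Next I'll shut the fingers, go behind the bar and swing it down.

```bash
python3 -m pendant '-0.012 -0.0034 0.0208 0 0.005 0 0;0 0 0 0 0 0 0;0 0 0 0 0 0 0;0.0273 0 0.0158 0 0 0 0;0.0273 0 0.0158 0 0 0 0;0.0273 0 0.0158 0 0 0 0;0.0273 0 0.0158 0 0 0 0;0 0 0 0 0 0 0;0 0 0 0 0 0 0' 30; python3 b.py; python3 - <<'E'
import numpy as np
B=np.array([[.8660254,-.5],[.5,.8660254]])
ph=np.append(np.linspace(1.62,.06,19),[.0]); 
T=np.array([[72-115*np.cos(p)+7*np.sin(p)+11,53+115*np.sin(p)+7*np.cos(p)+22] for p in ph]); print("start",T[0],"end",T[-1])
for d in np.diff(T,axis=0)@B.T/1000: print(f"{d[0]:.4f} 0 {d[1]:.4f} 0 0 0 0;",end="")
E
```

```text
clock: 15.22
tcp_pos: [0.5115, 0.1519, 0.3487]
ee_rot: [0.0, 0.967, -0.001, 0.254]
ft_force: [0.6, -0.3, -0.6]
gripper_width: -0.001
grip_force: 0.0
clk 15.225 bed tcp mm [120.9  -1.1 246.3] F bed [ 0.2 -0.3 -0.8] turn [ 0.0013 -0.0091  0.0004] w -0.0006765730396843978 g 0.0
start [ 95.64766772 189.51653375] end [-32.  82.]
-0.0090 0 -0.0044 0 0 0 0;-0.0085 0 -0.0052 0 0 0 0;-0.0081 0 -0.0059 0 0 0 0;-0.0075 0 -0.0066 0 0 0 0;-0.0069 0 -0.0072 0 0 0 0;-0.0063 0 -0.0078 0 0 0 0;-0.0056 0 -0.0083 0 0 0 0;-0.0048 0 -0.0087 0 0 0 0;-0.0041 0 -0.0091 0 0 0 0;-0.0033 0 -0.0094 0 0 0 0;-0.0024 0 -0.0097 0 0 0 0;-0.0016 0 -0.0099 0 0 0 0;-0.0007 0 -0.0100 0 0 0 0;0.0001 0 -0.0100 0 0 0 0;0.0010 0 -0.0099 0 0 0 0;0.0018 0 -0.0098 0 0 0 0;0.0027 0 -0.0096 0 0 0 0;0.0035 0 -0.0093 0 0 0 0;0.0029 0 -0.0063 0 0 0 0;
```

```bash
python3 -m pendant '0.0043 0.001 0.0025 0 -0.009 0 0;0.014 0 -0.0242 0 0 0 0;0.014 0 -0.0242 0 0 0 0;0 0 0 0 0 0 0;0 0 0 0 0 0 0'; python3 b.py; python3 -m pendant '-0.009 0 -0.005 0 0 0 0;-0.009 0 -0.005 0 0 0 0;-0.008 0 -0.005 0 0 0 0;0 0 0 0 0 0 0'; python3 b.py
```

```text
clock: 15.85
tcp_pos: [0.5445, 0.1535, 0.3057]
ee_rot: [-0.0, 0.965, 0.0, 0.261]
ft_force: [0.2, -0.0, -1.0]
gripper_width: -0.006
grip_force: 0.0
clk 15.85 bed tcp mm [127.9   0.5 192.5] F bed [-0.3 -0.  -1. ] turn [ 0.0001  0.0043 -0.0005] w -0.0058734668905205244 g 0.0
clock: 16.35
tcp_pos: [0.5178, 0.1534, 0.2901]
ee_rot: [-0.0, 0.965, 0.0, 0.261]
ft_force: [-0.1, 0.5, -0.2]
gripper_width: -0.002
grip_force: 0.0
clk 16.35 bed tcp mm [ 97.    0.4 192.4] F bed [-0.2  0.5 -0.1] turn [ 0.0002  0.0037 -0.0007] w -0.0016823270713386554 g 0.0
```

```bash
python3 -m pendant '-0.009 0 -0.0044 0 0 0 0;-0.0085 0 -0.0052 0 0 0 0;-0.0081 0 -0.0059 0 0 0 0;-0.0075 0 -0.0066 0 0 0 0;0 0 0 0 0 0 0'; python3 b.py; python3 -m pendant '-0.0069 0 -0.0072 0 0 0 0;-0.0063 0 -0.0078 0 0 0 0;-0.0056 0 -0.0083 0 0 0 0;-0.0048 0 -0.0087 0 0 0 0;0 0 0 0 0 0 0'; python3 b.py; python3 - <<'E'
from h import *
from workcell import viewer
a=viewer.capture("side")["frame"][:,:,::-1][60:220,150:300]
cv2.imwrite("pics/p4.png",cv2.resize(np.clip(a*1.8,0,255).astype(np.uint8),None,fx=3.7,fy=3.7,interpolation=cv2.INTER_CUBIC))
E
```

```text
clock: 16.98
tcp_pos: [0.4839, 0.153, 0.2665]
ee_rot: [-0.0, 0.966, -0.001, 0.259]
ft_force: [0.1, -0.0, 0.5]
gripper_width: -0.0
grip_force: 0.0
clk 16.975 bed tcp mm [ 55.8  -0.  188.9] F bed [ 0.3 -0.   0.4] turn [ 0.0012  0.0006 -0.0004] w -0.0003889358554964186 g 0.0
clock: 17.6
tcp_pos: [0.4607, 0.1529, 0.2345]
ee_rot: [-0.0, 0.966, -0.001, 0.259]
ft_force: [-0.4, -0.8, -1.0]
gripper_width: -0.003
grip_force: 0.0
clk 17.6 bed tcp mm [ 1.980e+01 -1.000e-01  1.728e+02] F bed [-0.9 -0.8 -0.7] turn [ 0.0014  0.0009 -0.0004] w -0.0028225867246376895 g 0.0
```

View pics/p4.png

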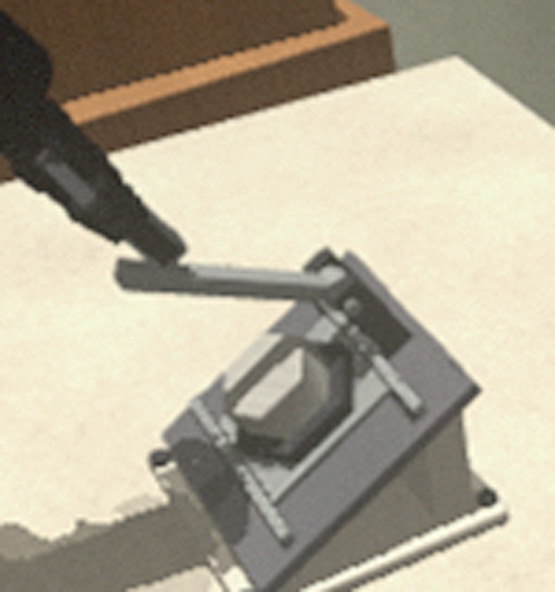

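Works: the bar is half down with the fingertips on it at crop (175,255), and the block is still seated at (285,390). Continuing the arc.

```bash
python3 -m pendant '-0.0041 0 -0.0091 0 0 0 0;-0.0033 0 -0.0094 0 0 0 0;-0.0024 0 -0.0097 0 0 0 0;-0.0016 0 -0.0099 0 0 0 0;-0.0007 0 -0.01 0 0 0 0;0.0001 0 -0.01 0 0 0 0;0.001 0 -0.0099 0 0 0 0;0 0 0 0 0 0 0'; python3 b.py; python3 -m pendant '0.0018 0 -0.0098 0 0 0 0;0 0 0 0 0 0 0'; python3 b.py;
```

```text
clock: 18.65
tcp_pos: [0.4503, 0.1529, 0.1666]
ee_rot: [-0.0, 0.966, -0.001, 0.259]
ft_force: [-0.3, -0.0, -0.2]
gripper_width: -0.002
grip_force: 0.0
clk 18.65 bed tcp mm [-2.320e+01 -1.000e-01  1.192e+02] F bed [-0.4 -0.  -0. ] turn [ 0.0016  0.0011 -0.0003] w -0.0015360050865634864 g 0.0
clock: 18.9
tcp_pos: [0.4527, 0.1531, 0.1578]
ee_rot: [-0.0, 0.966, -0.0, 0.26]
ft_force: [0.6, 0.3, 0.3]
gripper_width: 0.003
grip_force: 0.0
clk 18.9 bed tcp mm [-2.550e+01  1.000e-01  1.104e+02] F bed [ 0.6  0.3 -0.1] turn [ 0.0009  0.0028 -0.0003] w 0.002563233288402132 g 0.0
```

```bash
python3 -m pendant '0.0027 0 -0.0082 0 0 0 0;0.003 0 -0.0072 0 0 0 0;0.0025 0 -0.0045 0 0 0 0;0 0 0 0 0 0 0'; python3 b.py; python3 -m pendant '0.0012 0 -0.0022 0 0 0 0;0 0 0 0 0 0 0';python3 b.py; python3 -m pendant '0.0007 0 -0.0013 0 0 0 0;0 0 0 0 0 0 0';python3 b.py
```

```text
clock: 19.4
tcp_pos: [0.4613, 0.1533, 0.1384]
ee_rot: [-0.0, 0.965, -0.0, 0.261]
ft_force: [-0.0, 0.4, 0.5]
gripper_width: 0.0
grip_force: 0.0
clk 19.4 bed tcp mm [-27.8   0.3  89.2] F bed [0.2 0.4 0.4] turn [ 0.0004  0.0039 -0.0004] w 0.0001113087911959381 g 0.0
clock: 19.65
tcp_pos: [0.4626, 0.1534, 0.1364]
ee_rot: [-0.0, 0.965, -0.0, 0.261]
ft_force: [0.0, -0.3, 0.1]
gripper_width: 0.001
grip_force: 0.0
clk 19.65 bed tcp mm [-27.7   0.4  86.9] F bed [ 0.  -0.3  0.1] turn [ 0.0001  0.0043 -0.0003] w 0.0010323994779186554 g 0.027050350818171864
clock: 19.9
tcp_pos: [0.4632, 0.1534, 0.135]
ee_rot: [-0.0, 0.965, 0.0, 0.261]
ft_force: [-1.1, -0.6, 1.5]
gripper_width: -0.005
grip_force: 0.5
clk 19.9 bed tcp mm [-27.8   0.4  85.4] F bed [-0.2 -0.6  1.9] turn [ 0.0001  0.0043 -0.0003] w -0.004848556290254712 g 0.508786053978838
```

```bash
python3 -m pendant '0.0007 0 -0.0013 0 0 0 0;0 0 0 0 0 0 0'; python3 b.py; python3 -m pendant '0.0007 0 -0.0013 0 0 0 0;0 0 0 0 0 0 0';python3 b.py; python3 -m pendant '0.0005 0 -0.0009 0 0 0 0;0 0 0 0 0 0 0';python3 b.py
```

```text
clock: 20.15
tcp_pos: [0.4639, 0.1534, 0.1336]
ee_rot: [-0.0, 0.965, -0.0, 0.261]
ft_force: [-1.0, 0.5, 0.0]
gripper_width: 0.002
grip_force: 0.4
clk 20.15 bed tcp mm [-27.9   0.4  83.8] F bed [-0.8  0.5  0.5] turn [ 0.0001  0.0041 -0.0003] w 0.0018672658666672348 g 0.42008848569821566
clock: 20.4
tcp_pos: [0.4645, 0.1534, 0.1324]
ee_rot: [-0.0, 0.965, 0.0, 0.261]
ft_force: [-1.7, 0.2, 2.9]
gripper_width: 0.003
grip_force: 1.9
clk 20.4 bed tcp mm [-28.    0.4  82.5] F bed [-0.   0.2  3.3] turn [ 0.0001  0.0042 -0.0003] w 0.0029640425978180998 g 1.8601343729824293
clock: 20.65
tcp_pos: [0.4645, 0.1534, 0.1323]
ee_rot: [-0.0, 0.965, 0.0, 0.262]
ft_force: [-9.5, -0.3, 14.1]
gripper_width: -0.0
grip_force: 9.0
clk 20.65 bed tcp mm [-28.1   0.4  82.4] F bed [-1.1 -0.3 17. ] turn [-0.0003  0.0053 -0.0006] w -0.00041605087052802505 g 8.990979414666072
```

```bash
python3 -m pendant '-0.005 0 0.0087 0 0 0 0;-0.015 0 0.026 0 0 0 0;-0.02 0 0.0346 0 0 0 0;-0.02 0 0.0346 0 0 0 0;-0.02 0 0.0346 0 0 0 0;0 0 0 0 0 0 0;0 0 0 0 0 0 0;0 0 0 0 0 0 0'; python3 b.py; python3 - <<'E'
from h import *
from workcell import viewer
a=viewer.capture("side")["frame"][:,:,::-1][100:220,180:300]
cv2.imwrite("pics/p5.png",cv2.resize(np.clip(a*1.8,0,255).astype(np.uint8),None,fx=4.8,fy=4.8,interpolation=cv2.INTER_CUBIC))
E
```

```text
clock: 21.65
tcp_pos: [0.3847, 0.1529, 0.2684]
ee_rot: [-0.0, 0.966, -0.001, 0.26]
ft_force: [-0.4, 0.2, 0.4]
gripper_width: -0.003
grip_force: 0.0
clk 21.65 bed tcp mm [-2.910e+01 -1.000e-01  2.401e+02] F bed [-0.2  0.2  0.5] turn [0.0015 0.0015 0.0002] w -0.0031471788048578575 g 0.0
```

View pics/p5.png

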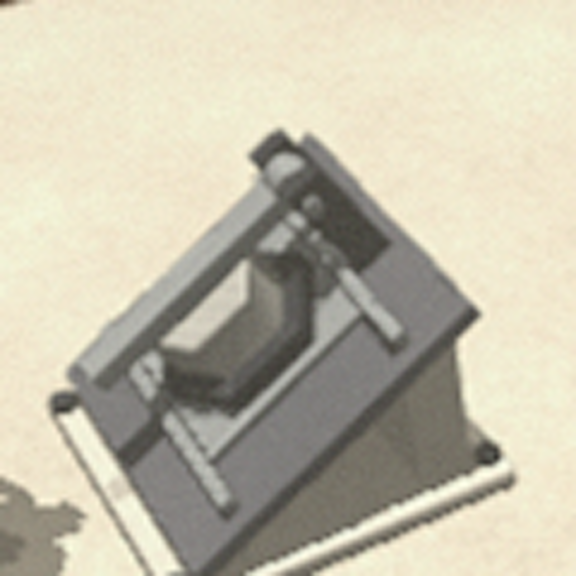

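The bar lies parallel to the bed on the seated block (from (285,165) to (85,375)), and the robot is clear. Handing in.

```bash
python3 -c "from workcell import env; print(env.finish_job())"
```

```text
the job is handed in; nothing more can be done
None
```

The hex block is home in the nest with the clamp bar resting on it and the robot clear; the job was handed in at about 22 s, and no verdict came back.

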